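Park the paper-smoothing roller in its sloped gutter

ROBOT

A 7-joint arm with a two-finger parallel gripper is mounted at the origin on the work surface. World frame = base frame: x ahead of the robot, y to its left, z up, the work surface at z = 0. Lengths are in m, angles in rad, forces in N, time in s.
With the tool pointing down it reaches from about 0.425 to 0.875 m from the base axis. Payload 8.4 kg.
Tool frame: the origin (TCP) lies midway between the tips of the shut fingers; the grasp point (between the pads) lies 19 mm behind it (arm.pinch_z is the distance from the TCP to the grasp point, in m); z points along the fingers, y is the direction in which the jaws open and shut (so a half turn about z gives the same grasp; the last joint's range is limited). The gripper opens to 87 mm and grips with 3 to 60 N. Pads are 19 mm wide; open, the fingers measure 117 mm over their backs; the gripper's body (75 mm by 190 mm) begins 51 mm behind the grasp point.
Start: joints at [1.245, 0.333, 0.04, 1.465, -0.013, 1.343, -0.059], TCP at [0.146, -0.633, 0.223] pointing down, gripper open.
Joint ranges: [-2.58, 2.58], [-0.38, 2.09], [-1.3, 1.39], [0.25, 2.4], [-1.5, 4.64], [0.08, 2.09], [-2.65, 2.65]. Speed limits (rad/s): [2.22, 2.22, 2.79, 2.79, 3.14, 3.14, 3.14].

INTERFACE

Orientations are given as a unit quaternion [w, x, y, z].
In Python, from station import arm, optics gives the robot as it stands.
- The arm moves only by the shell command python3 -m pendant 'ROWS' [FORCE]. ROWS is JSON, a list of rows, each an object of numbers: "x", "y", "z": the shift along the world's x, y, z in m; "wx", "wy", "wz": the turn, a rotation vector about the world's x, y, z in degrees; "jaw": the closure in counts, from 0 (fully open) to 255 (shut). In form: [{"x": .., "y": .., "z": .., "wx": .., "wy": .., "wz": .., "jaw": ..}, ...]. A call has 1 to 20 rows; each row is the pose to reach, as a shift and turn from the pose commanded when the call began; what a row does not reach only later rows make up. A row lasts 1/8 s, in which the tool goes at most 62.5 mm and 10.7 degrees, less where a joint would pass 70% of its speed; a pose out of reach is approached as far as the arm can. A call with a gripper value outside its range is refused whole. The fingers move at their own pace and stop on an object; FORCE is the grip in N (left out, the last holds). Time passes only in rows, so rows that repeat a pose let the fingers close. It gives the time, the measured TCP pose, the force and the opening at its end, in the units of the state.
- arm.sense(): the state, without advancing time (a new reading comes with each control period).
- optics.read_camera(name): name is "side" or "top" or "wrist"; returns a dict with "img" (384x512x3 uint8, red, green, blue), "mtx" (3x3 intrinsics, pixels), "k1" (the pictures are not rectified: a ray, as slopes to the right and down, at radius r is drawn at 1 + k1 r^2 times it, then the intrinsics apply), "cam_to_world" (4x4, takes a point from camera to world coordinates). Camera axes: x right, y down, z forward; pixel columns grow to the right and rows downward; lengths in m; the calibration is good to about 2 mm. A picture is of the moment at which its call begins. There is no depth.
- arm.sign_off(): hands the job in, once; it reports no verdict.
The state is a dict: "t": time; "qpos": joint angles; "qd": joint speeds; "effort": joint torques, N m; "eef_pos": TCP position; "tcp_rot": TCP orientation; "contact_force": force on the tool from outside, world axes, zero at the start; "wrist_torque": the same for the moment, N m; "width": opening from 0.0 (shut) to 1.0 (fully open).
Only numpy, scipy, OpenCV 4.12 (cv2) and the standard library are available. Lean on these libraries where they do the work, as an engineer would, in place of code of your own. Each camera call takes 0.05 s, during which the arm holds its last target. There are 200 camera calls.

TASK

Push the blue roller gently up its sloped gutter with the fingertips, over the crest and into the dip against the stop at the upper end, so that it stays parked there and does not roll back when you let go. Do not grip it or lift it out of the gutter, and leave the red roller at the bottom of its lane and everything else on the desk where it is.

Things in the scene. Friction and masses are not known exactly. Their poses are not given: they have to be found in the camera images.
- blue_roller: The roller to park: a solid blue-lacquered cylinder with brass ends, 48 mm in diameter and 60 mm long, about 0.13 to 0.25 kg, lying across one of the gutter's two lanes (either one) and free to roll along it. Origin at its centre; y is the cylinder's axis, x and z turn with it as it rolls. Starts at the lower end, leaning on the lip there.
- red_roller: A red roller of the same make and size, at the lower end of the other lane. To be left alone. Origin at its centre, y along its axis.
- gutter: Fixed wooden gutter: two lanes side by side, each 66 mm wide, centre lines at y = +37 and -37 mm. x points up the 7 degree slope, y level across the lanes, z square to the sloping floor. Origin on the plane of the sloping floor, at the wall between the lanes, 52 mm above the desk. The three lane walls are 8 mm thick, 14 mm above the floor. It reaches from x = -108 to +126 mm.
- gutter_lip (a point): Point on the floor plane at the lower lip's inner face (gutter x = -100 mm). The lip is 8 mm thick and 8 mm high. A roller leaning on it has its centre 18 mm up-slope of this point, 24 mm above the floor; its rear at half height overhangs the lip by 6 mm, so a fingertip kept more than 8 mm above the floor can reach behind it over the lip.
- gutter_crest (a point): Point on the crest where the slope ends (gutter x = 60 mm), between the lanes. Beyond it the floor falls 15 degrees from the slope's line (8 degrees below level) into the dip, whose floor is darker cork. A roller whose centre is 8 mm or more past the crest rolls on into the dip by itself; before that it rolls back down the lane.
- gutter_stop (a point): Point where the stop's face crosses the sloping floor's plane (gutter x = 118 mm), between the lanes. The stop is 8 mm thick, its top 22 mm above that plane. A parked roller has its centre 24 mm short of this face (gutter x = 94 mm) and 19 mm above that plane.
- rack: The gutter's fixed stand: a dark wooden base board 250 mm long, 170 mm wide and 12 mm thick with two posts. Origin under its centre, on the desk; x points to the gutter's upper end, z up.
- seal: Loose bystander: a pale stone seal standing upright, 26 x 26 x 62 mm, beside the rack. Origin at the centre of its underside.
- paperweight: Loose bystander: a brass bar 110 x 22 x 16 mm lying beside the rack. Origin at the centre of its underside, x along the bar.
- mug: Loose bystander: white mug, 80 mm across, 85 mm high, with a handle. Origin at the centre of its underside.
- ink_jar: Loose bystander: dark blue jar, 60 mm across, 100 mm high. Origin at the centre of its underside.
- red_cap_bottle: Loose bystander: black bottle with a red cap, 48 mm across, 120 mm high. Origin at the centre of its underside.
- washing_bowl: Loose bystander: grey-green brush-washing bowl, 170 mm across, 70 mm high. Origin at the centre of its underside.
- dipping_dish: Loose bystander: small blue dish, 70 mm across, 25 mm high. Origin at the centre of its underside.
Things that resemble listed ones, but are neither listed nor needed, are in the scene too. Of the things that look like the blue_roller, the largest one is meant.

How it is judged:
On the way:
1. the blue roller is on its way up the sloping part of the gutter (x of blue_roller in the frame of gutter between -0.03 and 0.05 m and z of blue_roller in the frame of gutter below 0.034 m).
At the end, for the whole second after the job is handed in: The blue roller lies at rest (under 20 mm/s) in the dip at the gutter's upper end, its centre within 8 mm of the parked place against the stop and down in the dip; the red roller is still at the bottom of its lane, within 12 mm of where it was (x of blue_roller in the frame of gutter between 0.086 and 0.102 m and z of blue_roller in the frame of gutter between 0.012 and 0.024 m and linear speed of blue_roller below 0.02 m/s and x of red_roller in the frame of gutter below -0.07 m and distance of red_roller from where it was at the start of the episode below 0.012 m); the robot touches nothing.
It fails at once if the blue roller is lifted more than 10 mm off the gutter's floor (z of blue_roller in the frame of gutter above 0.034 m).
It fails at once if the blue roller is gripped or pushed hard (over 30 N from the fingers) (contact force between the fingers and blue_roller above 30 N).
It fails at once if the red roller is moved more than 12 mm (distance of red_roller from where it was at the start of the episode above 0.012 m).
It fails at once if something else on the desk is moved more than 20 mm or tipped over (distance of any of seal, paperweight, mug, ink_jar, red_cap_bottle, washing_bowl, dipping_dish from where it was at the start of the episode above 0.02 m or angle between any of seal, paperweight, mug, ink_jar, red_cap_bottle, washing_bowl, dipping_dish's own z axis and vertical above 0.4 rad).
It also fails if it takes over 40 s, if anything falls off the work surface, if the arm or the gripper's body presses on something with over 40 N, if the wrist force passes 120 N, or if a joint passes its speed limit or range.

## Working session

There is one attempt and no reset: what is moved stays moved. The work goes in short steps, Python scripts to look and compute and a shell command to move; the robot and the scene stay as the last step left them, time stands still between calls to the robot, and variables do not carry over. Pictures are saved under pics/ and viewed, about 8 in all and at most 12, crops included, and the job is handed in when it is done.

```bash
ls; mkdir -p pics; python3 - <<'E'
from station import arm, optics
import cv2,numpy as np
for n in ("top","side"):
    d=optics.read_camera(n); cv2.imwrite(f"pics/{n}0.png",d["img"][:,:,::-1])
    np.savez(f"{n}0.npz",**d); print(n,d["mtx"].tolist(),d["k1"],np.round(d["cam_to_world"],3).tolist())
s=arm.sense(); print(s["eef_pos"],s["tcp_rot"],s["t"],s["width"],arm.pinch_z)
E
```

```text
pics
top [[410.2450761676943, 0.0, 251.2980095860115], [0.0, 410.2450761676943, 195.45356038443487], [0.0, 0.0, 1.0]] -0.04846546620664727 [[0.011, -0.998, 0.059, 0.46], [-1.0, -0.011, 0.006, -0.003], [-0.005, -0.059, -0.998, 1.351], [0.0, 0.0, 0.0, 1.0]]
side [[489.19682371115323, 0.0, 254.45414802343845], [0.0, 489.19682371115323, 191.83725274855797], [0.0, 0.0, 1.0]] 0.05001020811120746 [[-0.911, -0.251, 0.328, 0.102], [-0.413, 0.566, -0.714, 1.006], [-0.006, -0.785, -0.619, 0.964], [0.0, 0.0, 0.0, 1.0]]
[ 0.1460242  -0.63294024  0.22173393] [-7.36685374e-04  9.93577637e-01  1.13149966e-01 -1.44838956e-04] 0.1 0.9977422825070904 0.0187
```

View pics/top0.png

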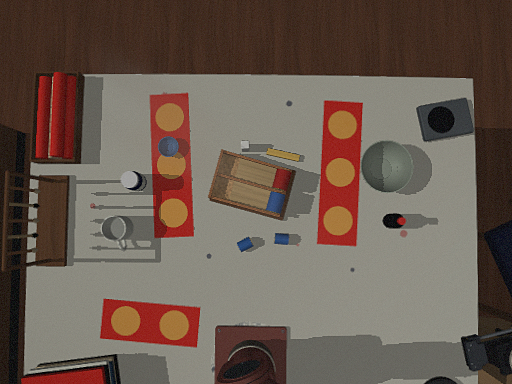

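View pics/side0.png

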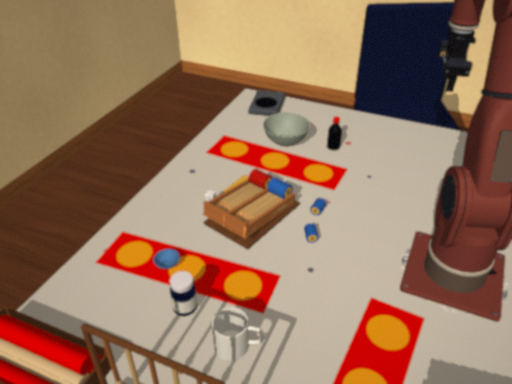

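The blue candidates in the top view are the roller in the gutter at (275,201) and two loose small cylinders at (245,244) and (282,239). The one in the gutter is the largest and lies across a lane at the lower end, on the right. The red one is at (284,178). Next I'll confirm with a crop and measure.

```bash
cat > h.py <<'E'
import numpy as np,cv2
def ray(d,px):
    K=d["mtx"];k=float(d["k1"]);D=np.array([k,0,0,0,0.])
    u=cv2.undistortPoints(np.array(px,float).reshape(-1,1,2),K,D).reshape(-1,2)
    T=d["cam_to_world"]; v=np.c_[u,np.ones(len(u))]@T[:3,:3].T
    return T[:3,3],v
def onz(d,px,z):
    o,v=ray(d,px); z=np.broadcast_to(z,len(v)); return o+v*((z-o[2])/v[:,2])[:,None]
def proj(d,P):
    T=d["cam_to_world"];p=(np.atleast_2d(P)-T[:3,3])@T[:3,:3]
    return cv2.projectPoints(p,np.zeros(3),np.zeros(3),d["mtx"],np.array([float(d["k1"]),0,0,0,0]))[0].reshape(-1,2)
def tri(d1,p1,d2,p2):
    A=[];b=[]
    for d,p in((d1,p1),(d2,p2)):
        o,v=ray(d,[p]);v=v[0]/np.linalg.norm(v);M=np.eye(3)-np.outer(v,v);A.append(M);b.append(M@o)
    return np.linalg.lstsq(np.vstack(A),np.hstack(b),rcond=None)[0]
def masks(img):
    h=cv2.cvtColor(img,cv2.COLOR_RGB2HSV)
    return {"blue":cv2.inRange(h,(105,120,50),(125,255,255)),"red":cv2.inRange(h,(0,180,40),(6,255,255))|cv2.inRange(h,(174,180,40),(180,255,255))}
def blobs(m,roi,amin=20):
    x0,y0,x1,y1=roi;mm=np.zeros_like(m);mm[y0:y1,x0:x1]=m[y0:y1,x0:x1]
    return [(cv2.contourArea(c),cv2.minAreaRect(c)) for c in cv2.findContours(mm,0,2)[0] if cv2.contourArea(c)>amin]
E
python3 - <<'E'
from h import *
t=dict(np.load("top0.npz"));s=dict(np.load("side0.npz"))
for n,d,r in(("top",t,(205,140,310,255)),("side",s,(195,165,340,250))):
    for c,m in masks(d["img"]).items():
        for b in blobs(m,r):print(n,c,b)
a=cv2.resize(t["img"][135:255,200:310],None,fx=5,fy=5,interpolation=2)
cv2.imwrite("pics/tc.png",a[:,:,::-1])
a=cv2.resize(s["img"][160:250,195:335],None,fx=5.5,fy=5.5,interpolation=2)
cv2.imwrite("pics/sc.png",a[:,:,::-1])
E
```

```text
top blue (108.0, ((244.50001525878906, 244.00003051757812), (9.391485214233398, 12.521980285644531), 63.43495178222656))
top blue (105.0, ((281.5, 238.0), (13.0, 10.0), 0.0))
top blue (226.5, ((275.0830078125, 201.6887969970703), (14.300276756286621, 19.19586753845215), 14.931418418884277))
top red (197.0, ((281.79412841796875, 178.8235321044922), (15.037208557128906, 18.675243377685547), 14.03624439239502))
side blue (79.5, ((310.2823486328125, 229.7705841064453), (10.738059043884277, 10.195732116699219), 77.47119140625))
side blue (67.0, ((319.7294921875, 203.52455139160156), (9.218655586242676, 9.602766036987305), 39.80556869506836))
side blue (212.0, ((277.3999938964844, 186.70001220703125), (19.230182647705078, 13.416407585144043), 26.56505012512207))
side red (193.0, ((258.300048828125, 177.90000915527344), (17.441329956054688, 13.86362075805664), 26.56505012512207))
side red (462.0, ((297.1226501464844, 166.8207550048828), (87.77339172363281, 22.115049362182617), 15.94539737701416))
```

View pics/tc.png

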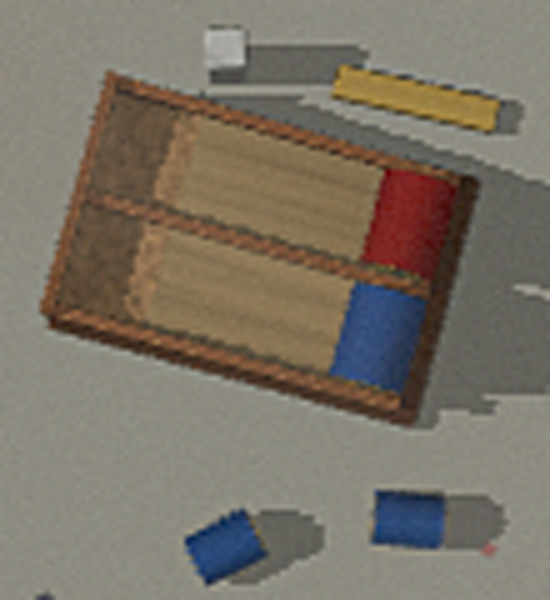

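View pics/sc.png

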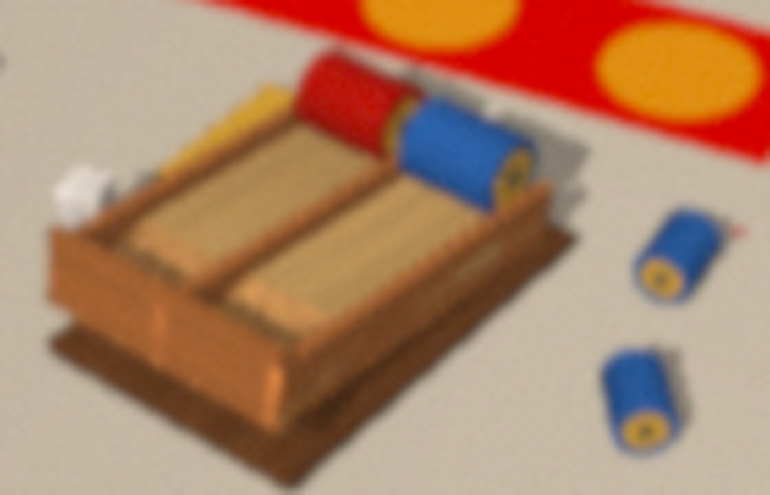

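The crops confirm it. The largest blue cylinder, with brass ends, lies in the near lane at the lower right end, with the red one in the other lane. Seal and paperweight are past the far wall. Now I'll fit the gutter's x, y and yaw from the roller centres and the stop's corners.

```bash
cat >> h.py <<'E'
from scipy.spatial.transform import Rotation as R
def gpose(p):
    # x up the slope 
    Rm=R.from_euler("ZY",[p[2],-np.radians(7)]).as_matrix()
    return Rm,np.array([p[0],p[1],0.052])
def g2w(p,P):
    Rm,o=gpose(p); return np.atleast_2d(P)@Rm.T+o
def w2g(p,P):
    Rm,o=gpose(p); return (np.atleast_2d(P)-o)@Rm
E
python3 - <<'E'
from h import *
from scipy.optimize import least_squares
t=dict(np.load("top0.npz"));s=dict(np.load("side0.npz"))
pt=np.array([[275.1,201.6],[281.8,178.8],[200+110/5,135+72/5],[200+42/5,135+312/5]])-[0,0]
# gutter x ~ +y world(left in img); gutter y = z cross x -> -x world (down in img): blue at y=+37
G=np.array([[-.082,.037,.024],[-.082,-.037,.024],[.126,-.078,.022],[.126,.078,.022]])
ps=np.array([[277.4,186.7],[258.3,177.9]])
r=least_squares(lambda p:(proj(t,g2w(p,G))-pt).ravel(),[.46,0,1.3])
print(r.x,np.degrees(r.x[2]),r.fun.round(2))
p=r.x;np.save("g.npy",p)
print("side resid",(proj(s,g2w(p,G[:2]))-ps).round(2))
print("side stop corners crop",((proj(s,g2w(p,G[2:]))-[195,160])*5.5).round())
print("blue w",g2w(p,[-.082,.037,.024]),"parked",g2w(p,[.094,.037,.019]),"upslope dir",g2w(p,[1,0,0])-g2w(p,[0,0,0]))
print("tri blue",tri(t,pt[0],s,ps[0]),"tri red",tri(t,pt[1],s,ps[1]))
E
```

```text
[ 5.72842767e-01 -5.44415696e-04  1.32388263e+00] 75.85288740370277 [ 0.89  0.29  0.11  0.35 -0.74 -0.58 -0.26 -0.06]
side resid [[1.74 1.9 ]
 [1.34 1.55]]
side stop corners crop [[ 43. 231.]
 [279. 358.]]
blue w [[ 0.51635762 -0.07325769  0.06582782]] parked [[0.5592025  0.09672325 0.0823141 ]] upslope dir [[0.24259061 0.96244359 0.12186934]]
tri blue [ 0.51857644 -0.06933261  0.0749368 ] tri red [ 0.59016841 -0.08997814  0.07188297]
```

```bash
python3 - <<'E'
from h import *
from station import arm
p=np.load("g.npy");s=arm.sense();e=s["eef_pos"]
q=np.roll(s["tcp_rot"],-1);M=R.from_quat(q).as_matrix();print("tool y ang",np.degrees(np.arctan2(M[1,1],M[0,1])), "want",np.degrees(p[2])-90)
for n,P in(("behind",[-.140,.037,.018]),("contact",[-.1155,.037,.018]),("end x=76",[.076-.0335,.037,.018])):
    w=g2w(p,P)[0];print(n,w.round(4),(w-e).round(4))
E
```

```text
tool y ang -77.00614274373771 want -14.147112596297234
behind [ 0.5025 -0.1284  0.0528] [ 0.3564  0.5046 -0.1689]
contact [ 0.5084 -0.1048  0.0558] [ 0.3624  0.5281 -0.1659]
end x=76 [0.5467 0.0473 0.075 ] [ 0.4007  0.6802 -0.1467]
```

```bash
python3 -m pendant '[{"x":0.036,"y":0.05,"z":0.02,"wz":6,"jaw":255},{"x":0.072,"y":0.1,"z":0.02,"wz":14,"jaw":255},{"x":0.108,"y":0.15,"z":0.02,"wz":22,"jaw":255},{"x":0.144,"y":0.2,"z":0.02,"wz":30,"jaw":255},{"x":0.18,"y":0.25,"z":0.02,"wz":38,"jaw":255},{"x":0.216,"y":0.3,"z":0.02,"wz":46,"jaw":255},{"x":0.252,"y":0.35,"z":0.01,"wz":54,"jaw":255},{"x":0.288,"y":0.4,"z":0,"wz":63,"jaw":255},{"x":0.324,"y":0.45,"z":-0.03,"wz":63,"jaw":255},{"x":0.355,"y":0.495,"z":-0.06,"wz":63,"jaw":255},{"x":0.355,"y":0.495,"z":-0.06,"wz":63,"jaw":255},{"x":0.355,"y":0.495,"z":-0.06,"wz":63,"jaw":255},{"x":0.355,"y":0.495,"z":-0.06,"wz":63,"jaw":255}]' 10
python3 - <<'E'
from h import *
from station import arm,optics
p=np.load("g.npy");s=arm.sense();print(s["eef_pos"],w2g(p,s["eef_pos"]),s["width"])
t=optics.read_camera("top");c=t["img"][130:270,200:340];w=optics.read_camera("wrist")["img"]
im=np.hstack([cv2.resize(c,(384,384),interpolation=2),cv2.resize(w,(416,384))])
cv2.imwrite("pics/m1.png",im[:,:,::-1])
E
```

```text
[ 0.1460242  -0.63294024  0.22173393] [[-0.69150212  0.25930835  0.25591439]] 0.9977422825070904invalid input
```

View pics/m1.png

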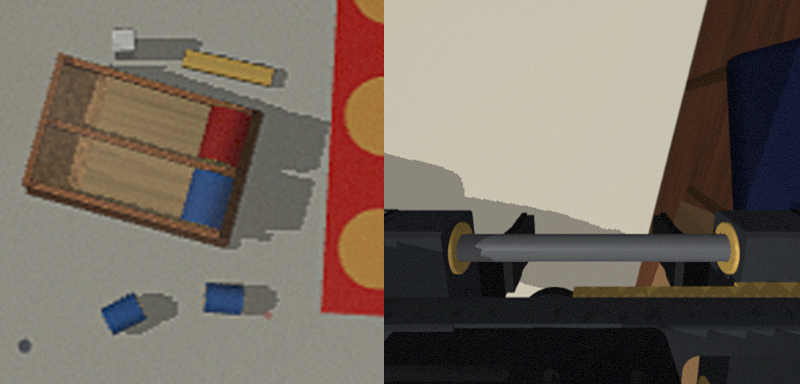

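The call was refused and nothing moved; the picture shows the scene unchanged. I'll retry with all the keys given.

```bash
python3 -m pendant '[{"x":0.036,"y":0.05,"z":0.02,"wx":0,"wy":0,"wz":6,"jaw":255},{"x":0.072,"y":0.1,"z":0.02,"wx":0,"wy":0,"wz":14,"jaw":255},{"x":0.108,"y":0.15,"z":0.02,"wx":0,"wy":0,"wz":22,"jaw":255},{"x":0.144,"y":0.2,"z":0.02,"wx":0,"wy":0,"wz":30,"jaw":255},{"x":0.18,"y":0.25,"z":0.02,"wx":0,"wy":0,"wz":38,"jaw":255},{"x":0.216,"y":0.3,"z":0.02,"wx":0,"wy":0,"wz":46,"jaw":255},{"x":0.252,"y":0.35,"z":0.01,"wx":0,"wy":0,"wz":54,"jaw":255},{"x":0.288,"y":0.4,"z":0,"wx":0,"wy":0,"wz":63,"jaw":255},{"x":0.324,"y":0.45,"z":-0.03,"wx":0,"wy":0,"wz":63,"jaw":255},{"x":0.355,"y":0.495,"z":-0.06,"wx":0,"wy":0,"wz":63,"jaw":255},{"x":0.355,"y":0.495,"z":-0.06,"wx":0,"wy":0,"wz":63,"jaw":255},{"x":0.355,"y":0.495,"z":-0.06,"wx":0,"wy":0,"wz":63,"jaw":255},{"x":0.355,"y":0.495,"z":-0.06,"wx":0,"wy":0,"wz":63,"jaw":255}]' 10
cat > look.py <<'E'
import sys
from h import *
from station import arm,optics
p=np.load("g.npy");s=arm.sense();M=R.from_quat(np.roll(s["tcp_rot"],-1)).as_matrix()
print("t",s["t"],"eef",s["eef_pos"].round(4),"gut",w2g(p,s["eef_pos"]).round(4),"w",s["width"],"F",np.round(s["contact_force"],2))
print("toolz",M[:,2].round(3),"yang",np.degrees(np.arctan2(M[1,1],M[0,1])).round(1))
t=optics.read_camera("top");c=t["img"][130:270,200:340];w=optics.read_camera("side")["img"][120:260,185:325]
im=np.hstack([cv2.resize(c,(400,400),interpolation=2),cv2.resize(w,(400,400),interpolation=2)])
if len(sys.argv)>1: cv2.imwrite(f"pics/{sys.argv[1]}.png",im[:,:,::-1])
for c,zz in(("blue",.024),("red",.024)):
    for b in blobs(masks(t["img"])[c],(205,140,310,225)):print(c,round(b[0]),np.round(b[1][0],1),w2g(p,onz(t,[b[1][0]],.066 if b[1][0][0]>265 else .078)).round(3))
E
python3 look.py m2
```

```text
t: 1.82
eef_pos: [0.5009, -0.14, 0.1632]
tcp_rot: [0.001, 0.789, 0.615, -0.0]
contact_force: [0.2, 0.4, -0.5]
width: 0.003
t 1.825 eef [ 0.5009 -0.14    0.1632] gut [[-0.1381  0.0357  0.129 ]] w 0.0034914564873777428 F [ 0.16  0.41 -0.53]
toolz [ 0.001 -0.001 -1.   ] yang -14.1
blue 239 [275.2 201.7] [[-0.08   0.037  0.024]]
red 212 [281.7 179.2] [[-0.081 -0.037  0.024]]
```

View pics/m2.png

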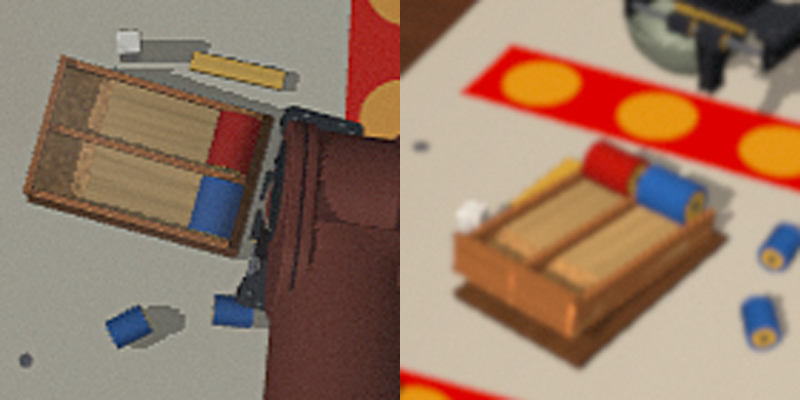

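The tip is behind the roller in line with its lane: side crop (712,85), with the blue roller at (672,192). Now I'll descend behind the lip.

```bash
python3 -m pendant '[{"x":0,"y":0.003,"z":-0.04,"wx":0,"wy":0,"wz":0,"jaw":255},{"x":0,"y":0.006,"z":-0.075,"wx":0,"wy":0,"wz":0,"jaw":255},{"x":0.001,"y":0.006,"z":-0.1,"wx":0,"wy":0,"wz":0,"jaw":255},{"x":0.001,"y":0.006,"z":-0.109,"wx":0,"wy":0,"wz":0,"jaw":255},{"x":0.001,"y":0.006,"z":-0.109,"wx":0,"wy":0,"wz":0,"jaw":255},{"x":0.001,"y":0.006,"z":-0.109,"wx":0,"wy":0,"wz":0,"jaw":255}]'
python3 look.py m3
```

```text
t: 2.68
eef_pos: [0.5029, -0.1328, 0.0548]
tcp_rot: [0.001, 0.788, 0.615, 0.0]
contact_force: [0.7, 0.2, -0.6]
width: 0.001
t 2.675 eef [ 0.5029 -0.1328  0.0548] gut [[-0.1439  0.0355  0.0204]] w 0.0011410686136517987 F [ 0.73  0.23 -0.55]
toolz [ 0.002 -0.001 -1.   ] yang -14.0
blue 238 [274.9 201.7] [[-0.079  0.037  0.024]]
red 214 [281.6 179. ] [[-0.081 -0.037  0.024]]
```

View pics/m3.png

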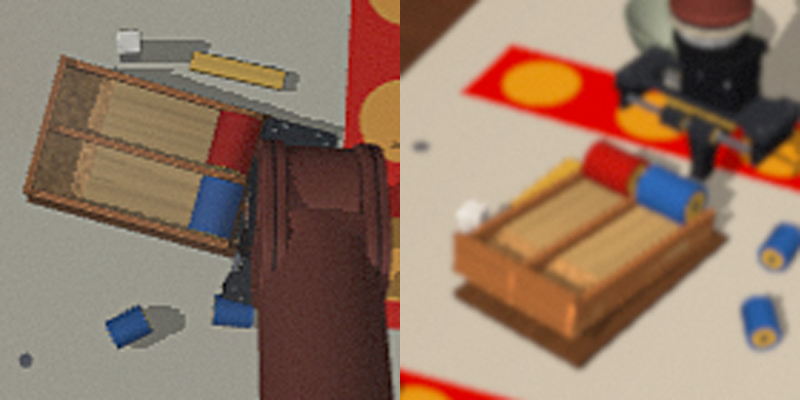

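The tip is behind the roller: side crop (705,170), with the roller's rear at (706,205). Starting the push along the slope at 40 mm/s.

```bash
python3 -m pendant '[{"x":0,"y":0.005,"z":-0.002,"wx":0,"wy":0,"wz":0,"jaw":255},{"x":0.001,"y":0.01,"z":-0.0018,"wx":0,"wy":0,"wz":0,"jaw":255},{"x":0.002,"y":0.0145,"z":-0.0012,"wx":0,"wy":0,"wz":0,"jaw":255},{"x":0.0033,"y":0.0193,"z":-0.0006,"wx":0,"wy":0,"wz":0,"jaw":255},{"x":0.0045,"y":0.0241,"z":0,"wx":0,"wy":0,"wz":0,"jaw":255},{"x":0.0058,"y":0.0289,"z":0.0007,"wx":0,"wy":0,"wz":0,"jaw":255},{"x":0.007,"y":0.0337,"z":0.0013,"wx":0,"wy":0,"wz":0,"jaw":255},{"x":0.0082,"y":0.0385,"z":0.0019,"wx":0,"wy":0,"wz":0,"jaw":255},{"x":0.0094,"y":0.0433,"z":0.0025,"wx":0,"wy":0,"wz":0,"jaw":255},{"x":0.0106,"y":0.0481,"z":0.0031,"wx":0,"wy":0,"wz":0,"jaw":255},{"x":0.0118,"y":0.0529,"z":0.0037,"wx":0,"wy":0,"wz":0,"jaw":255},{"x":0.013,"y":0.0577,"z":0.0043,"wx":0,"wy":0,"wz":0,"jaw":255},{"x":0.0143,"y":0.0626,"z":0.0049,"wx":0,"wy":0,"wz":0,"jaw":255},{"x":0.0155,"y":0.0674,"z":0.0055,"wx":0,"wy":0,"wz":0,"jaw":255},{"x":0.0167,"y":0.0722,"z":0.0061,"wx":0,"wy":0,"wz":0,"jaw":255},{"x":0.0179,"y":0.077,"z":0.0068,"wx":0,"wy":0,"wz":0,"jaw":255},{"x":0.0191,"y":0.0818,"z":0.0074,"wx":0,"wy":0,"wz":0,"jaw":255},{"x":0.0203,"y":0.0866,"z":0.008,"wx":0,"wy":0,"wz":0,"jaw":255},{"x":0.0215,"y":0.0914,"z":0.0086,"wx":0,"wy":0,"wz":0,"jaw":255},{"x":0.0227,"y":0.0962,"z":0.0092,"wx":0,"wy":0,"wz":0,"jaw":255}]'
python3 look.py m4
```

```text
t: 5.28
eef_pos: [0.5249, -0.0358, 0.0628]
tcp_rot: [-0.0, 0.788, 0.616, -0.0]
contact_force: [-0.2, -2.6, 1.7]
width: 0.002
t 5.275 eef [ 0.5249 -0.0358  0.0628] gut [[-0.0442  0.0379  0.0163]] w 0.0018753576459655374 F [-0.17 -2.57  1.67]
toolz [-0.  0. -1.] yang -14.0
```

View pics/m4.png

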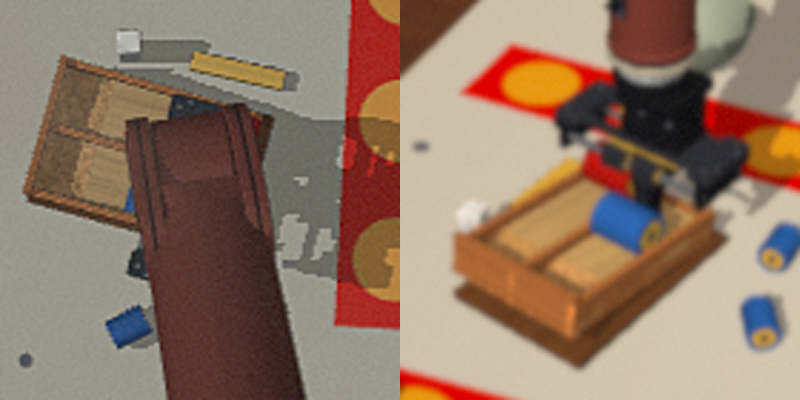

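The roller is part-way up the lane at side crop (628,222), with about 3 N on the fingers. Continuing over the crest.

```bash
python3 -m pendant '[{"x":0.0012,"y":0.0048,"z":0.0006,"wx":0,"wy":0,"wz":0,"jaw":255},{"x":0.0024,"y":0.0096,"z":0.0012,"wx":0,"wy":0,"wz":0,"jaw":255},{"x":0.0036,"y":0.0144,"z":0.0018,"wx":0,"wy":0,"wz":0,"jaw":255},{"x":0.0049,"y":0.0193,"z":0.0024,"wx":0,"wy":0,"wz":0,"jaw":255},{"x":0.0061,"y":0.0241,"z":0.003,"wx":0,"wy":0,"wz":0,"jaw":255},{"x":0.0073,"y":0.0289,"z":0.0037,"wx":0,"wy":0,"wz":0,"jaw":255},{"x":0.0085,"y":0.0337,"z":0.0043,"wx":0,"wy":0,"wz":0,"jaw":255},{"x":0.0097,"y":0.0385,"z":0.0049,"wx":0,"wy":0,"wz":0,"jaw":255},{"x":0.0109,"y":0.0433,"z":0.0055,"wx":0,"wy":0,"wz":0,"jaw":255},{"x":0.0121,"y":0.0481,"z":0.0061,"wx":0,"wy":0,"wz":0,"jaw":255},{"x":0.0133,"y":0.0529,"z":0.0067,"wx":0,"wy":0,"wz":0,"jaw":255},{"x":0.0146,"y":0.0577,"z":0.0073,"wx":0,"wy":0,"wz":0,"jaw":255},{"x":0.0158,"y":0.0626,"z":0.0079,"wx":0,"wy":0,"wz":0,"jaw":255},{"x":0.017,"y":0.0674,"z":0.0085,"wx":0,"wy":0,"wz":0,"jaw":255},{"x":0.0182,"y":0.0722,"z":0.0091,"wx":0,"wy":0,"wz":0,"jaw":255},{"x":0.0192,"y":0.076,"z":0.0096,"wx":0,"wy":0,"wz":0,"jaw":255},{"x":0.02,"y":0.0795,"z":0.01,"wx":0,"wy":0,"wz":0,"jaw":255},{"x":0.0207,"y":0.0822,"z":0.0104,"wx":0,"wy":0,"wz":0,"jaw":255},{"x":0.0213,"y":0.0845,"z":0.0107,"wx":0,"wy":0,"wz":0,"jaw":255},{"x":0.0213,"y":0.0845,"z":0.0107,"wx":0,"wy":0,"wz":0,"jaw":255}]'
python3 look.py m5
```

```text
t: 7.88
eef_pos: [0.5462, 0.0486, 0.0734]
tcp_rot: [-0.0, 0.788, 0.616, 0.0]
contact_force: [0.8, -0.3, 0.5]
width: 0.007
t 7.875 eef [0.5462 0.0486 0.0734] gut [[0.0434 0.0379 0.0163]] w 0.0071105345894933464 F [ 0.78 -0.31  0.49]
toolz [-0.  0. -1.] yang -14.0
red 158 [281.5 178.9] [[-0.08  -0.037  0.024]]
```

View pics/m5.png

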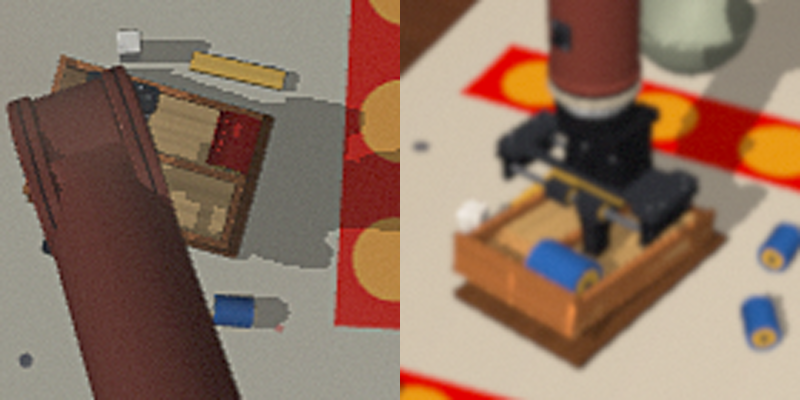

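The roller has run ahead of the finger into the dip against the stop, at side crop (565,265), and the force has gone to zero. Backing off, then up and clear.

```bash
python3 -m pendant '[{"x":-0.002,"y":-0.008,"z":0.002,"wx":0,"wy":0,"wz":0,"jaw":255},{"x":-0.004,"y":-0.016,"z":0.015,"wx":0,"wy":0,"wz":0,"jaw":255},{"x":-0.004,"y":-0.016,"z":0.05,"wx":0,"wy":0,"wz":0,"jaw":255},{"x":-0.004,"y":-0.016,"z":0.1,"wx":0,"wy":0,"wz":0,"jaw":255},{"x":-0.004,"y":-0.06,"z":0.13,"wx":0,"wy":0,"wz":0,"jaw":255},{"x":-0.004,"y":-0.11,"z":0.13,"wx":0,"wy":0,"wz":0,"jaw":255},{"x":-0.004,"y":-0.16,"z":0.13,"wx":0,"wy":0,"wz":0,"jaw":255},{"x":-0.004,"y":-0.21,"z":0.13,"wx":0,"wy":0,"wz":0,"jaw":255},{"x":-0.004,"y":-0.25,"z":0.13,"wx":0,"wy":0,"wz":0,"jaw":255},{"x":-0.004,"y":-0.25,"z":0.13,"wx":0,"wy":0,"wz":0,"jaw":255},{"x":-0.004,"y":-0.25,"z":0.13,"wx":0,"wy":0,"wz":0,"jaw":255},{"x":-0.004,"y":-0.25,"z":0.13,"wx":0,"wy":0,"wz":0,"jaw":255}]'
python3 look.py m6; python3 look.py|grep blue
```

```text
t: 9.48
eef_pos: [0.5423, -0.2004, 0.2039]
tcp_rot: [0.0, 0.787, 0.616, 0.0]
contact_force: [-0.5, -0.1, -0.3]
width: 0.012
t 9.475 eef [ 0.5423 -0.2004  0.2039] gut [[-0.1812 -0.0192  0.1753]] w 0.01155238051025742 F [-0.49 -0.15 -0.25]
toolz [ 0.  0. -1.] yang -13.9
blue 107 [218.5 187. ] [[0.103 0.038 0.014]]
red 200 [281.7 178.7] [[-0.081 -0.038  0.024]]
blue 102 [219.6 189.4] [[0.098 0.045 0.014]]
```

View pics/m6.png

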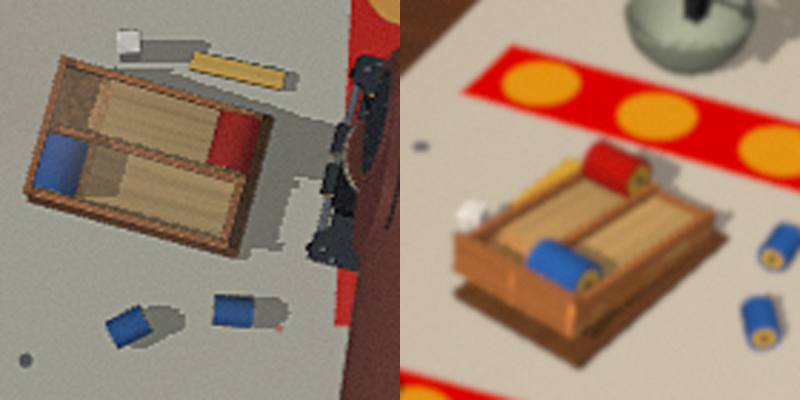

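The roller sits against the stop at top crop (62,164), red is unmoved at (236,140), and the arm is clear. The blue mask caught only part of the shaded roller, so I'll check against the expected parked projection with a looser mask and then hand in.

```bash
python3 - <<'E'
from h import *
from station import arm,optics
p=np.load("g.npy");print("expect",proj(0 or optics.read_camera("top"),g2w(p,[.094,.037,.019])))
for i in range(2):
    t=optics.read_camera("top");h=cv2.cvtColor(t["img"],cv2.COLOR_RGB2HSV)
    for a,b in blobs(cv2.inRange(h,(100,70,30),(130,255,255)),(205,170,240,205)):print(a,b,w2g(p,onz(t,[b[0]],.0823)))
E
python3 look.py | grep -v tool
```

```text
expect [[221.58528029 187.27273903]]
242.5 ((220.50001525878906, 187.0), (14.55213737487793, 19.645383834838867), 14.03624439239502) [[0.09745337 0.03703721 0.01856178]]
248.5 ((220.66981506347656, 186.9056396484375), (14.697578430175781, 19.505197525024414), 15.945395469665527) [[0.09702276 0.03661938 0.01861465]]
t 9.825 eef [ 0.5422 -0.2014  0.2035] gut [[-0.1823 -0.0193  0.175 ]] w 0.009543074425479574 F [ 0.03  0.11 -0.09]
blue 106 [220.1 187.8] [[0.098 0.039 0.014]]
red 208 [281.6 178.6] [[-0.081 -0.038  0.024]]
```

Measured x = 0.097 m, and 0.094 m is expected, which is within calibration error. The roller is at rest against the stop.

```bash
python3 -c "
from station import arm; print(arm.sign_off())"
```

```text
the job is handed in; nothing more can be done
None
```

The blue roller is parked in the dip against the stop. I pushed it up its lane with the shut fingertips at about 40 mm/s; the tool force read about 3 N part-way up. It rolled over the crest into the dip by itself, and I then backed the arm off and clear. I handed the job in at about 9.8 s.

**Last checks:**
- **Blue roller:** the top camera put it at gutter x ≈ 0.097 m. The nominal parked place is 0.094 m, and the allowed range is 0.086 to 0.102 m. Two pictures 0.05 s apart agreed to within half a millimetre, so it was still.
- **Height:** I took the roller's height from the parked place rather than measuring it. The side view shows the roller down in the dip.
- **Red roller:** it has not moved, at x ≈ -0.081 m.
- **Bystanders:** the seal and paperweight look unmoved beside the rack. I did not measure the other objects again; none was on the tool's planned path, except that the opening move may have passed over the bottle, at a height that cleared it.
- **Contact:** the tool force read about zero and the arm was clear.

**Checks that failed or disagreed:**
- The first move was refused for missing keys, and nothing moved.
- After parking, the tight blue mask caught only part of the shaded roller and read 0.098 to 0.103 m. I used the looser mask's reading, which covers the whole roller.
- The first gutter fit differed from the side view by about 2 px.

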